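# Balance the lens weight demonstrator

### The job

A thin lens already hangs on the lens demonstration balance and pulls its arm down. Load the bar from alternate sides so that it never drops to its stop: hang the thick lens on the raised arm, close to the post (within 90 mm), and let it go, then hang the other thin lens on the first thin lens's arm, just farther out than that lens, and let it go. Then shift the thick lens along the bar as needed until the bar, left alone, rests level (within a degree); set the hooks down slowly, press on the balance with no more than a light hand (10 N), do not knock the lenses together, do not touch the lens that already hangs and leave the other things on the table where they are.

Things in the scene. Friction and masses are not known exactly. Their poses are not given: they have to be found in the camera images.
- stand: The balance: white foot 170 x 76 mm (x, y), 14 mm high, fixed on the table, slim steel post (18 mm) and white hub (38 mm across, 30 mm long along x, centred on the pivot, with a pointer to 41 mm above it). Origin under the foot's centre; z up, x away from the robot; the bar runs along its y.
- bar (a joint): Tilt of the bar, rad: 0 level, positive when its +y end is down; stops at +-0.33. It turns freely but for a centring spring of 0.6 N m/rad and damping of 0.14 N m s/rad (settles in about a second): tilt = sum of (mass x 9.81 x distance from pivot, with its side's sign) / 0.6.
- bar_pivot (a point): Pivot point on the axis of the round steel bar, 235 mm above the table. Its frame tilts with the bar: y along the bar, x across it (away from the robot), z up. The bar is 10 mm thick (top 5 mm above this point) and 215 mm long to each side, then a red end knob.
- tray: Wooden tray 170 x 100 x 16 mm, fixed, to the robot's left or right, with two pockets at x = -36 and +36 mm, 10 mm deep, in which the feet of the two lenses stand. Origin under its centre.
- lens_thick: Thick round lens in an upright 60 mm aluminium hoop with strap, hook and red grip, 126 to 240 g, standing in the tray. Origin: middle of the underside of the hook's roof (the face that rests on the bar's top); y along the bar when hung, z up, x to the hook's open side. Grip: 18 mm wide (y), 12 mm (x), z +3 to +43 mm.
- thick_hook (a point): Middle of the thick lens's hook mouth, 14 mm below its origin, same axes; all lenses alike. The mouth is 14 mm clear in x between the strap (at -x, 20 mm wide in y) and the lip (at +x, its lower edge level with this point); roof 26 mm long in y. The bar enters from +x under the lip, above the hoop; then lower the hook on to it.
- thick_foot (a point): Underside of the thick lens's flat foot, 116 mm below its origin, 40 mm (y) by 14 mm (x); all lenses alike. The hoop above it is 60 mm across in y and z, 14 mm thick in x, its centre 80 mm and its top 50 mm below the lens's origin.
- lens_thin: Thin lens (5 mm) in the same 60 mm hoop with a blue grip, 70 to 130 g, standing in the tray. Same shape, origin, axes and sizes as lens_thick.
- lens_hung: Thin lens with a blue grip, 88 to 112 g, that already hangs on the bar, 53 to 61 mm from the pivot, to the left or right. Same shape, origin, axes and sizes as lens_thick.
- contact_case: Bystander: small white contact-lens case, 58 x 26 x 18 mm, with two round caps, on the table beside the foot, under the empty arm. Origin under its centre.
- spectacles: Bystander: spectacles standing with open temples, about 135 x 125 x 40 mm. Origin on the table below the bridge.
- occluder: Bystander: black eye occluder paddle lying flat, 180 mm long, disc of 62 mm. Origin under its handle, 75 mm from the disc's centre.
- spray: Bystander: clear lens spray bottle, 42 mm across, 130 mm high. Origin under its centre.
- pen: Bystander: purple pen, 130 mm long, lying. Origin under its middle.
- screwdriver: Bystander: small screwdriver, 130 mm long, lying. Origin near its middle.
- ruler: Bystander: white pupil-distance ruler 170 x 28 x 4 mm, lying. Origin under its centre.
There are look-alikes about, which are no part of the job. Leave any purple look-alike of the lens_thin alone.

How it is judged (in metres and radians):
On the way, in this order (a step that is already met when the one before it is completed fails the run):
1. the thick lens hangs on the raised side, on the other side of the post from the lens already there and at most 90 mm from the pivot, and is let go (x of lens_thick in the frame of bar_pivot between -0.006 and 0.006 m and z of lens_thick in the frame of bar_pivot between 0.001 and 0.009 m and ((y of lens_thick in the frame of bar_pivot between 0.03 and 0.21 m and y of lens_hung in the frame of bar_pivot between -0.21 and -0.03 m) or (y of lens_thick in the frame of bar_pivot between -0.21 and -0.03 m and y of lens_hung in the frame of bar_pivot between 0.03 and 0.21 m)) and y of lens_thick in the frame of bar_pivot between -0.09 and 0.09 m and contact force between the fingers and lens_thick below 0.1 N), for 0.3 s.
2. the second thin lens hangs on the same side as the first thin lens, farther out (over 100 mm from the pivot), and is let go (x of lens_thin in the frame of bar_pivot between -0.006 and 0.006 m and z of lens_thin in the frame of bar_pivot between 0.001 and 0.009 m and ((y of lens_thin in the frame of bar_pivot between 0.1 and 0.21 m and y of lens_hung in the frame of bar_pivot between 0.03 and 0.21 m) or (y of lens_thin in the frame of bar_pivot between -0.21 and -0.1 m and y of lens_hung in the frame of bar_pivot between -0.21 and -0.03 m)) and ((y of lens_thick in the frame of bar_pivot between 0.03 and 0.21 m and y of lens_hung in the frame of bar_pivot between -0.21 and -0.03 m) or (y of lens_thick in the frame of bar_pivot between -0.21 and -0.03 m and y of lens_hung in the frame of bar_pivot between 0.03 and 0.21 m)) and x of lens_thick in the frame of bar_pivot between -0.006 and 0.006 m and z of lens_thick in the frame of bar_pivot between 0.001 and 0.009 m and contact force between the fingers and lens_thin below 0.1 N), for 0.3 s.
At the end, for the whole second after the job is handed in: All lenses hang by their hooks on the bar (within 4 mm in height, 6 mm across), the thick one on one arm, both thin ones on the other, 30 to 210 mm from the pivot, the second thin one over 100 mm; let go and at rest; the bar level within 0.0175 rad (1 degree) (all of step 2 and x of lens_hung in the frame of bar_pivot between -0.006 and 0.006 m and z of lens_hung in the frame of bar_pivot between 0.001 and 0.009 m and value of joint bar between -0.0175 and 0.0175 rad and contact force between the fingers and lens_thick below 0.1 N and linear speed of each of lens_thick, lens_thin below 0.02 m/s and velocity of joint bar between -0.03 and 0.03 rad/s); the robot touches nothing.
It fails at once if the bar dips more than 0.30 rad either way (onto its stop) (value of joint bar above 0.3 rad or value of joint bar below -0.3 rad).
It fails at once if a lens or the gripper presses on the balance with more than 10 N (contact force between any of lens_thick, lens_thin, lens_hung, the fingers and stand above 10 N).
It fails at once if lenses knock together with more than 6 N (contact force between lens_thick and lens_thin above 6 N or contact force between any of lens_thick, lens_thin and lens_hung above 6 N).
It fails at once if the gripper touches the lens that already hangs (more than 1 N) (contact force between the fingers and lens_hung above 1 N).
It fails at once if a bystander is moved by more than 25 mm (distance of any of spectacles, occluder, spray, pen, screwdriver, ruler, contact_case from where it was at the start of the episode above 0.025 m).
It also fails if it takes over 72 s, if anything falls off the work surface, if the arm or the gripper's body presses on something with over 40 N, if the wrist force passes 120 N, or if a joint passes its speed limit or range.

### The arm

A 6-joint arm with a two-finger parallel gripper is mounted at the origin on the work surface. World frame = base frame: x ahead of the robot, y to its left, z up, the work surface at z = 0. Lengths are in m, angles in degrees, forces in N, time in s.
With the tool pointing down it reaches from about 0.25 to 0.725 m from the base axis. Payload 9.7 kg.
Tool frame: the origin (TCP) lies midway between the tips of the shut fingers; the grasp point (between the pads) lies bot.grasp_offset behind it (bot.grasp_offset is the distance from the TCP to the grasp point, in m); x points along the fingers, y is the direction in which the jaws open and shut, and the axes are right-handed (so a half turn about x gives the same grasp; the last joint's range is limited). The gripper opens to 85 mm and grips with 20 to 120 N. Pads are 22 mm wide; open, the fingers measure 114 mm over their backs; the gripper's body (76 mm by 85 mm) begins 54 mm behind the grasp point. The pads swing forward as they close: fully open they stand 13 mm farther back than shut.
Start: joints at [74.599, 4.979, 10.078, 95.1, 0, 90], TCP at [0.146, 0.53, 0.231] pointing down, gripper open.
Joint ranges: [-179.16, 179.16], [-48.56, 103.87], [-65.8, 70.77], [-126.05, 130.52], [-82.76, 87.17], [-180, 180]. Speed limits (degrees/s): [127.2, 127.2, 147.25, 180, 180, 180].

### API

Orientations are given as [roll, pitch, yaw] about the fixed x, y, z axes, in that order (R = Rz(yaw) Ry(pitch) Rx(roll)).
In Python, from workcell import status, camera, bot gives the robot as it stands.
- The arm moves only by the shell command python3 -m jog 'ROWS' [OPENING] [FORCE]. ROWS is text: rows parted by semicolons, each of 4 numbers parted by spaces: the shift along the tool's x, y, z in mm, then the turn about the tool's x in degrees. A call has exactly 8 rows; each row is the pose to reach, as a shift and turn from the pose commanded when the call began, along the tool's axes at that moment; what a row does not reach only later rows make up. A row lasts 1/8 s, in which the tool goes at most 62.5 mm and 10.7 degrees, less where a joint would pass 70% of its speed; a pose out of reach is approached as far as the arm can. A call with a gripper value outside its range is refused whole. OPENING is the opening, from 0 (shut) to 1 (fully open), set as the call begins (- or left out, the last holds). The fingers move at their own pace and stop on an object; FORCE is the grip in N (left out, the last holds). Time passes only in rows, so rows that repeat a pose let the fingers close, or fill a call up. It gives the time, the measured TCP pose, the force and the opening at its end, in the units of the state.
- status.get_obs(): the state, without advancing time (a new reading comes with each control period).
- camera(name): name is "scene" or "top" or "wrist"; returns a dict with "color" (400x640x3 uint8, red, green, blue), "vfov" (degrees; the focal length in pixels is half the picture's height over the tangent of half this angle, whatever the lens; pixels are square), "cx", "cy" (the principal point, pixels), "D" ([k1, k2, p1, p2, k3] as OpenCV has them; the pictures are not rectified), "rvec" (rotation vector, rad) and "tvec" (3), from world to camera coordinates, as OpenCV has them. Camera axes: x right, y down, z forward; pixel columns grow to the right and rows downward; lengths in m; the calibration is good to about 2 mm. A picture is of the moment at which its call begins. There is no depth.
- bot.job_done(): hands the job in, once; it reports no verdict.
The state is a dict: "time": time; "q": joint angles; "qd": joint speeds; "joint_efforts": joint torques, N m; "ee_pos": TCP position; "tcp_rot": TCP orientation; "wrist_force": force on the tool from outside, world axes, zero at the start; "torque": the same for the moment, N m; "opening": finger opening in m.
Only numpy, scipy, OpenCV 4.12 (cv2) and the standard library are available. Lean on these libraries where they do the work, as an engineer would, in place of code of your own. Each camera call takes 0.05 s, during which the arm holds its last target. There are 200 camera calls.

## Working session

There is one attempt and no reset: what is moved stays moved. The work goes in short steps, Python scripts to look and compute and a shell command to move; the robot and the scene stay as the last step left them, time stands still between calls to the robot, and variables do not carry over. Pictures are saved under pics/ and viewed, about 8 in all and at most 12, crops included, and the job is handed in when it is done.

```bash
ls; mkdir -p pics; cat > h.py <<'E'
import cv2, numpy as np
from scipy.spatial.transform import Rotation as R
from workcell import status, camera, bot
def cam(n):
    c=camera(n); h,w=c["color"].shape[:2]
    f=h/2/np.tan(np.radians(c["vfov"])/2)
    c["K"]=np.array([[f,0,c["cx"]],[0,f,c["cy"]],[0,0,1.]])
    c["R"]=cv2.Rodrigues(np.array(c["rvec"],float))[0]; c["t"]=np.array(c["tvec"],float).reshape(3); c["D"]=np.array(c["D"],float)
    c["o"]=-c["R"].T@c["t"]; return c
def ray(c,uv):
    p=cv2.undistortPoints(np.array(uv,float).reshape(-1,1,2),c["K"],c["D"]).reshape(-1,2)
    d=np.c_[p,np.ones(len(p))]@c["R"]; return d/np.linalg.norm(d,axis=1)[:,None]
def onplane(c,uv,z):
    d=ray(c,uv); return c["o"]+d*((z-c["o"][2])/d[:,2])[:,None]
def tri(c1,u1,c2,u2):
    d1=ray(c1,u1)[0]; d2=ray(c2,u2)[0]
    s=np.linalg.lstsq(np.c_[d1,-d2],c2["o"]-c1["o"],rcond=None)[0]
    a=c1["o"]+s[0]*d1; b=c2["o"]+s[1]*d2; return (a+b)/2, np.linalg.norm(a-b)
def proj(c,P):
    return cv2.projectPoints(np.array(P,float).reshape(-1,1,3),np.array(c["rvec"],float),np.array(c["tvec"],float),c["K"],c["D"])[0].reshape(-1,2)
def save(c,name): cv2.imwrite("pics/"+name,c["color"][:,:,::-1])
E
python3 - <<'E'
from h import *
o=status.get_obs(); print(o["time"],o["ee_pos"],o["tcp_rot"],o["opening"],bot.grasp_offset)
ims=[]
for n in("scene","top"):
    c=cam(n); print(n,c["o"],c["vfov"],c["D"]); ims.append(c["color"])
im=np.vstack(ims); cv2.imwrite("pics/a.png",cv2.resize(im[:,:,::-1],(480,600),interpolation=cv2.INTER_AREA))
for n,i in zip(("scene","top"),ims): cv2.imwrite(f"pics/{n}0.png",i[:,:,::-1])
E
```

```text
pics
0.0 [0.14601203 0.5300258  0.23058247] [ -89.81203959   89.92397604 -105.2150402 ] 0.08498614221283315 0.0187
scene [ 1.15884934 -0.70586963  1.28627303] 49.54234868980394 [-0.00884227  0.          0.          0.          0.        ]
top [ 0.11935701 -0.02455854  1.91013056] 47.51823658037681 [-0.1308458  0.         0.         0.         0.       ]
```

View pics/scene0.png

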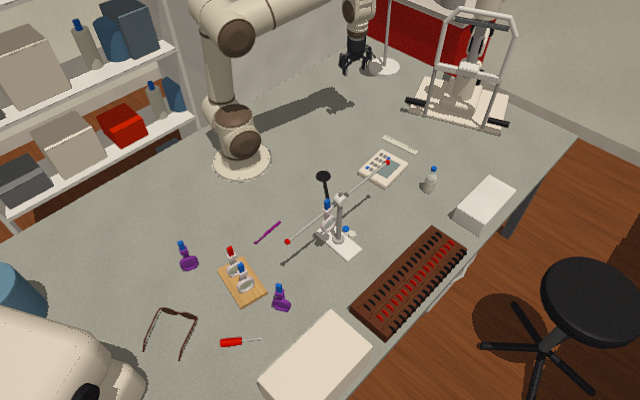

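View pics/top0.png

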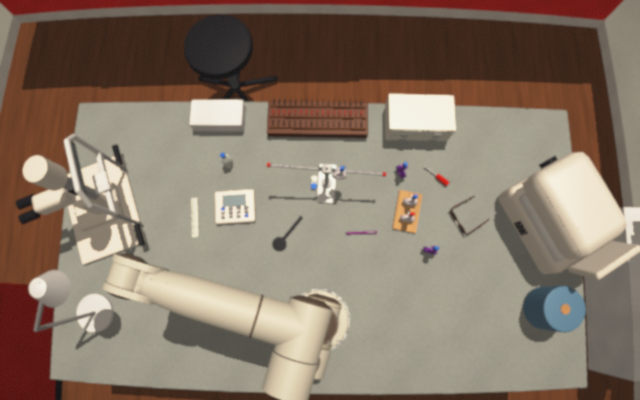

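The scene view shows the balance (post about 338,215) and the bar from (287,241) to (388,161). The hung lens has a blue grip at (327,203). The tray holds a red-grip lens at (231,252) and a blue-grip lens at (240,268).

Candidates:
- **lens_thick:** the red grip in the tray (231,252). Other red items are the screwdriver (232,342) and the end knobs.
- **lens_thin:** the blue grip in the tray (240,268). The purple look-alikes at (186,255) and (281,295) are out, and (327,203) is the lens already hung.

Next I'll take a close crop and do coarse triangulation.

```bash
python3 - <<'E'
from h import *
s=cam("scene"); t=cam("top")
def blobs(c,lo,hi,mn,roi):
    hsv=cv2.cvtColor(c["color"],cv2.COLOR_RGB2HSV); m=cv2.inRange(hsv,lo,hi)
    n,_,st,ce=cv2.connectedComponentsWithStats(m)
    return [(ce[i].round(1),st[i,4],st[i,:4]) for i in range(1,n) if st[i,4]>=mn and roi[0]<ce[i][0]<roi[2] and roi[1]<ce[i][1]<roi[3]]
for nm,c,roi in(("s",s,(140,140,470,360)),("t",t,(180,140,480,270))):
    print(nm,"red");[print(*b) for b in blobs(c,(0,150,90),(6,255,255),3,roi)]
    print(nm,"blue");[print(*b) for b in blobs(c,(104,140,60),(122,255,255),3,roi)]
a=s["color"][185:330,165:355]; b=t["color"][150:265,260:445]
a=cv2.resize(a,None,fx=4,fy=4,interpolation=cv2.INTER_CUBIC)
cv2.imwrite("pics/b.png",a[:,:,::-1])
print(onplane(t,[(408,212),(326,185),(400,170),(430,250)],0.02).round(3))
E
```

```text
s red
[387.1 161.6] 14 [385 160   5   5]
[287.  241.2] 24 [284 239   6   6]
[448.5 244.5] 66 [443 240  12  11]
[229.9 250.5] 46 [227 246   7  10]
[440.7 252.6] 65 [435 248  12  11]
[434.4 259.3] 33 [430 256   9   8]
[430.1 263.6] 31 [427 261   7   7]
[426.  268.5] 33 [422 265   8   8]
[421.6 272.9] 36 [418 270   8   8]
[417.1 277.4] 33 [413 274   8   8]
[412.7 282.1] 35 [409 279   8   8]
[408.1 286.9] 34 [405 284   7   8]
[403.6 292. ] 35 [400 289   8   8]
[399. 297.] 33 [395 294   8   8]
[394.3 301.8] 30 [391 299   7   8]
[389.5 306.9] 31 [386 304   8   8]
[384.6 312.1] 32 [381 309   8   8]
[379.4 317.3] 33 [376 314   8   8]
[230.4 341.7] 174 [220 337  22  10]
s blue
[388.  157.8] 4 [387 157   3   2]
[366.8 167.4] 5 [366 167   3   2]
[433.5 168.3] 23 [431 166   6   6]
[326.9 203.3] 50 [324 198   6  12]
[345.4 228.3] 31 [342 226   7   6]
[180.9 245. ] 45 [177 241   8   9]
[240.6 267.1] 45 [237 263   7  10]
[278.6 287.7] 50 [276 283   6  10]
t red
[268.4 164.2] 5 [268 163   2   3]
[383.6 173.8] 5 [383 173   2   3]
[441.9 179.4] 63 [436 175  13  10]
[412.  213.5] 6 [411 213   3   2]
t blue
[222.1 154.9] 8 [221 154   3   3]
[404.6 164.7] 7 [404 163   2   4]
[342. 168.] 3 [342 167   1   3]
[313.2 186. ] 10 [312 185   4   3]
[435.5 248. ] 8 [434 247   4   3]
[[ 0.453 -0.375  0.02 ]
 [ 0.565 -0.025  0.02 ]
 [ 0.636 -0.344  0.02 ]
 [ 0.292 -0.465  0.02 ]]
```

View pics/b.png

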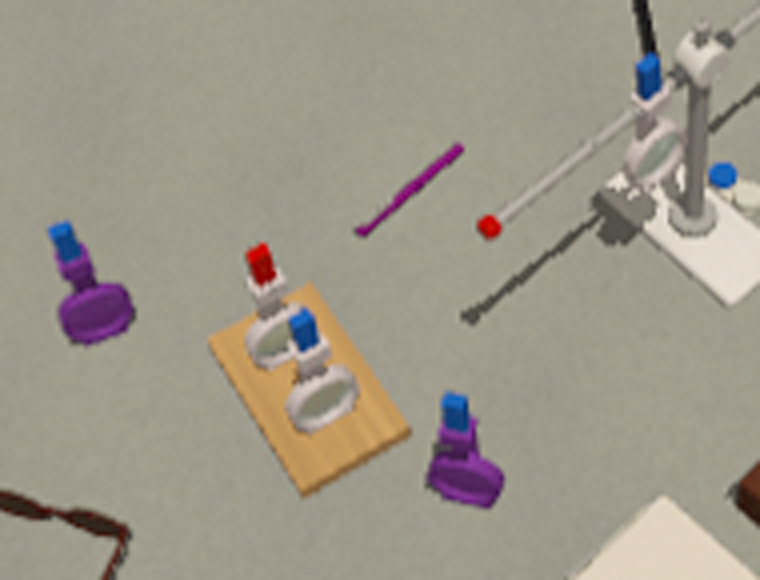

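The close crop confirms the choice. The tray holds the white-hoop red grip (thick) and the white-hoop blue grip (thin). Both purple-hoop ones stand outside it and stay untouched. The right arm (−y) carries the hung lens. Next: triangulate, then move above the tray.

```bash
python3 - <<'E'
from h import *
s=cam("scene"); t=cam("top")
for n,a,b in(("knobL",(387.1,161.6),(268.4,164.2)),("knobR",(287,241.2),(383.6,173.8)),("red",(229.9,250.5),(412,213.5)),("hung",(326.9,203.3),(342,168)),("purp1",(278.6,287.7),(404.6,164.7)),("purp2",(180.9,245),(435.5,248))):
    p,e=tri(s,a,t,b); print(n,p.round(4),round(e,4))
hsv=cv2.cvtColor(t["color"],cv2.COLOR_RGB2HSV); m=cv2.inRange(hsv,(8,90,110),(22,255,255))
n,l,st,ce=cv2.connectedComponentsWithStats(m)
for i in range(1,n):
    if st[i,4]>150 and 380<ce[i][0]<430 and 180<ce[i][1]<240:
        r=cv2.minAreaRect(np.argwhere(l==i)[:,::-1].astype(np.float32)); b=cv2.boxPoints(r); print(r,onplane(t,b,0.016).round(3))
print(onplane(s,[(240.6,267.1)],0.152+0.0).round(3))
E
```

```text
knobL [0.587  0.1949 0.2574] 0.0025
knobR [ 0.5655 -0.2456  0.2208] 0.0011
red [ 0.4243 -0.3652  0.1509] 0.0025
hung [ 0.5737 -0.0833  0.2653] 0.0017
purp1 [ 0.6263 -0.3422  0.1409] 0.0012
purp2 [ 0.2894 -0.4584  0.1407] 0.0014
((407.1000061035156, 211.1999969482422), (23.881208419799805, 40.24923324584961), 10.30484676361084) [[ 0.38  -0.305  0.016]
 [ 0.552 -0.338  0.016]
 [ 0.535 -0.44   0.016]
 [ 0.363 -0.405  0.016]]
[[ 0.497 -0.379  0.152]]
```

```bash
cat >> h.py <<'E'
def tool():
    o=status.get_obs(); return np.array(o["ee_pos"]),R.from_euler("xyz",o["tcp_rot"],degrees=True).as_matrix()
def rows(P,yaw=None):
    "shift (mm, tool axes) from present pose to TCP position P; turn about tool x to bring jaw axis to world yaw (deg)"
    p,M=tool(); d=M.T@(np.array(P)-p)*1000
    if yaw is None: a=0
    else:
        y=M.T@np.array([np.cos(np.radians(yaw)),np.sin(np.radians(yaw)),0]); a=np.degrees(np.arctan2(y[2],y[1]))
        a=(a+90)%180-90
    return d.round(1),round(a,1)
E
python3 - <<'E'
from h import *
p,M=tool(); print(p,M.round(3)); c=cam("wrist"); print(c["o"],c["R"].round(2),c["vfov"])
print(rows([0.146,0.53,0.36]),rows([0.40,-0.34,0.34],-11))
E
```

```text
[0.14605354 0.53018633 0.2310434 ] [[-0.     0.266  0.964]
 [-0.     0.964 -0.266]
 [-1.    -0.     0.   ]]
[0.0736471  0.55124631 0.37327504] [[ 0.27  0.96 -0.  ]
 [ 0.92 -0.25  0.3 ]
 [ 0.29 -0.08 -0.95]] 68.49522289114529
(array([-128.9,   -0.2,    0. ]), 0) (array([-108.7, -771.5,  475.9]), np.float64(85.6))
```

```bash
python3 -m jog '-60 0 0 0; -110 -40 25 10; -110 -90 56 20; -110 -140 86 30; -110 -190 117 40; -110 -240 148 50; -110 -290 179 60; -110 -340 210 70' 0.45 30; python3 -c "
from h import *
print(rows([0.40,-0.34,0.34],-11), tool()[1].round(2), status.get_obs()['q'])"
```

```text
time: 1.35
ee_pos: [0.2581, 0.145, 0.3414]
tcp_rot: [108.9, 89.9, 23.2]
wrist_force: [1.2, 0.4, -0.2]
opening: 0.0388
(array([  1.3, 104.8, 494.3]), np.float64(15.3)) [[ 0.    1.    0.08]
 [ 0.    0.08 -1.  ]
 [-1.    0.   -0.  ]] [ 2.93336618e+01 -2.41819015e+01 -2.22260591e+00  1.11890333e+02
 -7.41300825e-03  1.15004197e+02]
```

```bash
python3 -m jog '0 13 62 8; 0 26 124 15; 0 39 186 15.3; 0 52 248 15.3; 0 65 310 15.3; 0 79 372 15.3; 0 92 434 15.3; 0 105 494 15.3'; python3 - <<'E'
from h import *
c=cam("wrist"); c2=c["color"].copy(); save(c,"w1.png"); print(tool()[0],c["o"])
for n,P in(("red",[.4243,-.3652,.151]),("thin",[.497,-.379,.151])): print(n,proj(c,[P]))
E
```

```text
time: 2.35
ee_pos: [0.3973, -0.3221, 0.3414]
tcp_rot: [74.5, 90.0, -26.2]
wrist_force: [1.0, 1.1, 0.9]
opening: 0.0379
[ 0.39912973 -0.32774699  0.3371602 ] [ 0.41360618 -0.24571936  0.48359429]
red [[351.81125998 206.64958879]]
thin [[413.32952626 206.585967  ]]
```

View pics/w1.png

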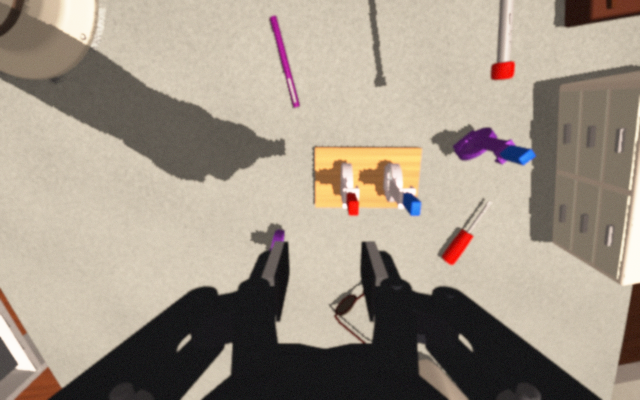

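```bash
cat >> h.py <<'E'
RED=[((0,140,80),(7,255,255)),((173,140,80),(180,255,255))]; BLUE=[((104,130,60),(120,255,255))]
def blob(c,ranges,near,mn=10,r=60):
    hsv=cv2.cvtColor(c["color"],cv2.COLOR_RGB2HSV); m=sum(cv2.inRange(hsv,*x) for x in ranges)
    n,l,st,ce=cv2.connectedComponentsWithStats((m>0).astype(np.uint8))
    b=[i for i in range(1,n) if st[i,4]>=mn and np.linalg.norm(ce[i]-near)<r]
    i=min(b,key=lambda i:np.linalg.norm(ce[i]-near)); return ce[i],st[i],l==i
E
python3 - <<'E'
from h import *
w=cam("wrist"); s=cam("scene")
for n,rg,a,b in(("red",RED,(352,204),(230,250)),("thin",BLUE,(412,205),(240,267))):
    u,st,m=blob(w,rg,a); v,sv,_=blob(s,rg,b,r=15); P,e=tri(w,u,s,v); print(n,u,st,P.round(4),round(e,4))
    print(rows([P[0],P[1],0.20],-11))
im=cv2.resize(w["color"][130:240,290:450],None,fx=4,fy=4,interpolation=cv2.INTER_CUBIC); cv2.imwrite("pics/w1c.png",im[:,:,::-1])
E
```

```text
red [351.01369863 201.55251142] [346 190  12  23 219] [ 0.4248 -0.3631  0.1512] 0.0013
(array([138.6,  35. ,  35.2]), np.float64(0.1))
thin [411.48496241 201.19172932] [403 191  18  21 266] [ 0.4953 -0.3772  0.1487] 0.0019
(array([138.3, 106.9,  35.8]), np.float64(0.1))
```

View pics/w1c.png

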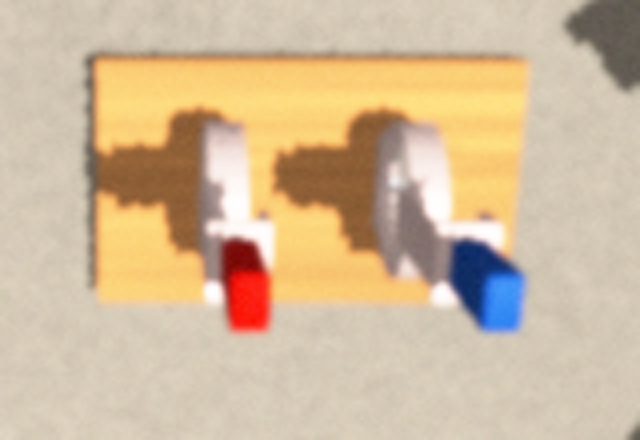

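Crop: red grip top at about (248,300) and blue at about (500,300), both aligned with the jaw axis. The hook opening side is still unclear. I'll go to pregrasp above the thick lens and look along the hook.

```bash
python3 -m jog '30 10 10 0; 60 20 20 0; 90 30 30 0; 115 35 35 0; 125 35 35 0; 130 35 35 0; 130 35 35 0; 130 35 35 0' 0.5; python3 - <<'E'
from h import *
w=cam("wrist"); print(tool()[0], status.get_obs()["opening"])
im=cv2.resize(w["color"][120:330,210:480],None,fx=2.8,fy=2.8,interpolation=cv2.INTER_CUBIC); cv2.imwrite("pics/w2.png",im[:,:,::-1])
E
```

```text
time: 3.5
ee_pos: [0.4253, -0.3608, 0.2124]
tcp_rot: [60.3, 89.9, -40.4]
wrist_force: [0.2, 0.0, 0.5]
opening: 0.0429
[ 0.42531628 -0.36078515  0.21224321] 0.042390461882111284
```

View pics/w2.png

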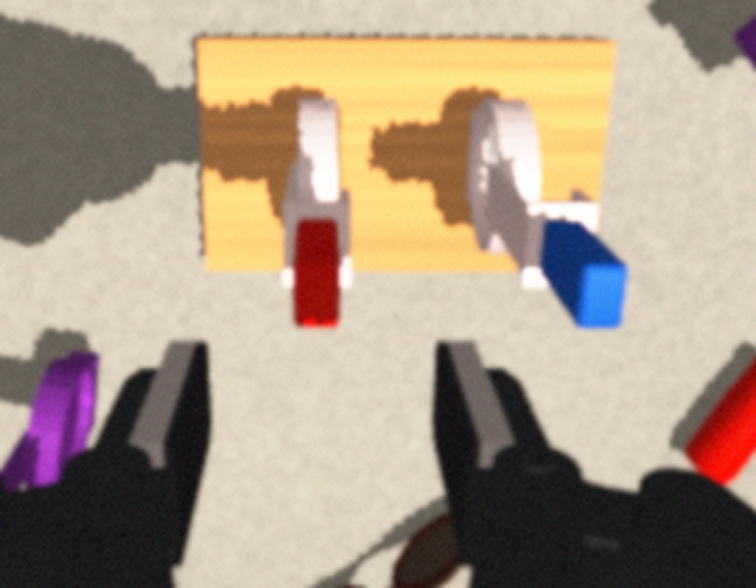

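The strap of the thin lens shows on the left (about 515,240), so the hooks open toward +x. That means approaching the bar from the robot's side. Now descend and grip.

```bash
python3 -m jog '20 0 2 0; 45 0 2 0; 65 0 2 0; 78 0 2 0; 81 0 2 0; 81 0 2 0; 81 0 2 0; 81 0 2 0' 0.5 && python3 -m jog '0 0 0 0; 0 0 0 0; 0 0 0 0; 0 0 0 0; 0 0 0 0; 0 0 0 0; 0 0 0 0; 0 0 0 0' 0 30; python3 -c "
from h import *
print(rows([0.41,-0.33,0.42],-2.8))"
```

```text
time: 4.55
ee_pos: [0.425, -0.3629, 0.1309]
tcp_rot: [60.5, 89.9, -40.2]
wrist_force: [0.3, 0.1, -0.9]
opening: 0.0426
time: 5.55
ee_pos: [0.4248, -0.3628, 0.1305]
tcp_rot: [45.3, 90.0, -55.4]
wrist_force: [-1.1, -0.9, 4.4]
opening: 0.0117
(array([-289.6,  -20.6,  -29.4]), np.float64(-7.9))
```

```bash
python3 -m jog '-5 0 0 0; -20 0 0 0; -50 0 0 0; -80 0 0 0; -110 0 0 -2; -135 -3 -5 -5; -148 -10 -15 -8; -150 -20 -30 -8' && python3 -m jog '0 0 0 0; 0 0 0 0; 0 0 0 0; 0 0 0 0; 0 0 0 0; 0 0 0 0; 0 0 0 0; 0 0 0 0' ; python3 - <<'E'
from h import *
print(status.get_obs()["wrist_force"],status.get_obs()["opening"])
w=cam("wrist"); s=cam("scene"); save(w,"w3.png"); save(s,"s3.png")
print(tool()[1].round(3),rows([0.49,0.035,0.285],-2.8))
E
```

```text
time: 6.55
ee_pos: [0.4109, -0.3295, 0.282]
tcp_rot: [58.3, 89.9, -34.3]
wrist_force: [0.7, 0.8, -2.0]
opening: 0.0114
time: 7.55
ee_pos: [0.4107, -0.3295, 0.2803]
tcp_rot: [-8.4, 90.0, -101.1]
wrist_force: [0.2, -0.7, -1.7]
opening: 0.0115
[ 0.23970304 -0.72280142 -1.66281283] 0.011538090186413405
[[ 0.     0.999 -0.047]
 [-0.    -0.047 -0.999]
 [-1.     0.     0.   ]] (array([  -4.7,   62.1, -367.8]), np.float64(0.1))
```

```bash
python3 -m jog '-2 5 -30 0; -5 12 -85 0; -8 21 -140 0; -8 30 -200 0; -8 39 -260 0; -8 48 -320 0; -8 57 -365 0; -8 62 -378 0' && python3 -m jog '0 0 0 0; 0 0 0 0; 0 0 0 0; 0 0 0 0; 0 0 0 0; 0 0 0 0; 0 0 0 0; 0 0 0 0' ; python3 - <<'E'
from h import *
print(tool()[0])
w=cam("wrist"); save(w,"w4.png")
E
```

```text
time: 8.65
ee_pos: [0.4906, 0.0475, 0.2882]
tcp_rot: [-152.9, 90.0, 114.6]
wrist_force: [-0.9, -0.6, -1.6]
opening: 0.0115
time: 9.65
ee_pos: [0.4904, 0.0452, 0.2883]
tcp_rot: [-101.1, 90.0, 166.2]
wrist_force: [0.0, 0.4, -2.3]
opening: 0.0116
[0.49041688 0.04518066 0.28827112]
```

View pics/w4.png

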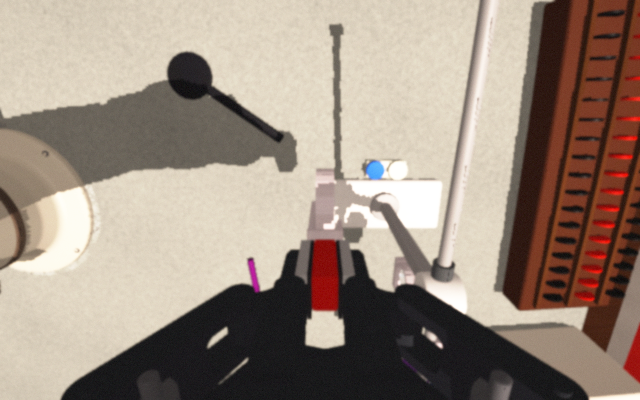

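The wrist view shows the held lens at (325,270), and the bar running from (485,0) to the hub at (440,285). The hung lens is beyond, at (403,275). Next I'll measure the bar line using the wrist and scene views.

```bash
cat >> h.py <<'E'
def barpts(c,a,b,hw=14,n=25):
    "centres of the bar across the segment a-b (px): midpoint of strongest up/down edges"
    g=cv2.GaussianBlur(cv2.cvtColor(c["color"],cv2.COLOR_RGB2GRAY),(3,3),0).astype(np.float32); a=np.array(a,float); b=np.array(b,float)
    t=(b-a)/np.linalg.norm(b-a); nn=np.array([-t[1],t[0]]); s=np.arange(-hw,hw+.01,.25); out=[]
    for k in np.linspace(0,1,n):
        q=a+(b-a)*k+s[:,None]*nn; p=cv2.remap(g,q[:,0].astype(np.float32)[None],q[:,1].astype(np.float32)[None],cv2.INTER_LINEAR)[0]
        d=np.gradient(p); i,j=np.argmax(d),np.argmin(d); out.append(np.r_[a+(b-a)*k+nn*(s[i]+s[j])/2,abs(s[i]-s[j])])
    return np.array(out)
def fitplane(c,pts):
    "plane through camera centre containing the line seen at pts -> normal"
    d=ray(c,pts); return np.linalg.svd(d)[2][2]
E
python3 - <<'E'
from h import *
w=cam("wrist"); s=cam("scene")
A=barpts(w,(483,15),(449,240)); B=barpts(s,(383.5,164.5),(347,192.5),hw=4)
print(A[::6].round(1)); print(B[::6].round(1))
def clean(p):
    l=cv2.fitLine(p[:,:2].astype(np.float32),cv2.DIST_HUBER,0,.01,.01).ravel(); e=np.abs((p[:,:2]-l[2:])@np.array([-l[1],l[0]])); return p[e<1.0,:2],e.mean()
A,ea=clean(A);B,eb=clean(B); print(len(A),ea,len(B),eb)
n1,n2=fitplane(w,A),fitplane(s,B); d=np.cross(n1,n2); d/=np.linalg.norm(d); d*=np.sign(d[1])
for y in(-0.025,0.045):
    M=np.array([n1,n2,[0,1,0]]); print("2view",np.linalg.solve(M,[n1@w["o"],n2@s["o"],y]).round(4))
print("dir",d.round(4),"tilt",np.arcsin(d[2]))
# single view with text height
P=np.array([0.58,0.05,.24])
for u in(A[0],A[-1]):
    z=.24
    for _ in range(6): p=onplane(w,[u],z)[0]; z=.235+.083*(p[1]+.025)
    print("1view",p.round(4))
E
```

```text
[[479.3  14.4   4. ]
 [470.7  70.7   4.2]
 [461.6 126.8   4. ]
 [452.3 183.    4. ]
 [442.6 239.    4. ]]
[[382.6 163.3   5. ]
 [374.5 171.7   4.5]
 [365.2 178.5   2.5]
 [356.2 185.6   2.2]
 [347.5 193.1   5. ]]
25 0.24590408648648102 18 0.5639927880799775
2view [ 0.5732 -0.025   0.2365]
2view [0.5768 0.045  0.2413]
dir [0.0518 0.9963 0.0686] tilt 0.06864830399756255
1view [0.5826 0.1672 0.251 ]
1view [0.5763 0.028  0.2394]
```

```bash
python3 - <<'E'
from h import *
w=cam("wrist"); 
for v in(70,180): print(v,[tuple(int(x) for x in w["color"][v,u]) for u in range(445,490)])
E
```

```text
70 [(222, 212, 193), (223, 214, 194), (225, 214, 197), (226, 215, 197), (226, 215, 194), (224, 213, 194), (225, 213, 194), (226, 214, 196), (228, 218, 199), (225, 215, 196), (229, 219, 199), (229, 218, 199), (225, 213, 195), (223, 211, 191), (223, 214, 193), (227, 219, 199), (229, 219, 200), (228, 219, 199), (228, 217, 198), (229, 220, 202), (224, 216, 196), (224, 215, 194), (218, 209, 191), (199, 189, 173), (148, 138, 125), (120, 109, 103), (123, 111, 107), (136, 125, 117), (155, 140, 132), (172, 158, 148), (193, 174, 166), (206, 188, 177), (218, 201, 189), (231, 215, 205), (240, 231, 222), (247, 239, 232), (249, 243, 236), (250, 244, 238), (247, 238, 232), (243, 234, 226), (240, 229, 220), (236, 227, 215), (231, 219, 205), (227, 216, 199), (226, 214, 200)]
180 [(226, 216, 198), (224, 213, 192), (223, 213, 194), (225, 214, 194), (217, 205, 188), (193, 184, 165), (148, 138, 126), (121, 110, 103), (127, 119, 111), (145, 131, 126), (171, 152, 145), (187, 170, 161), (205, 189, 179), (219, 202, 193), (230, 215, 203), (235, 224, 213), (242, 232, 225), (240, 231, 221), (236, 225, 213), (238, 226, 216), (238, 227, 217), (235, 224, 212), (230, 219, 206), (226, 215, 197), (224, 214, 192), (222, 211, 190), (224, 212, 194), (224, 213, 195), (222, 210, 191), (222, 212, 193), (223, 213, 195), (224, 214, 194), (223, 212, 193), (218, 208, 186), (219, 207, 188), (223, 213, 193), (225, 215, 193), (222, 211, 194), (222, 210, 191), (220, 208, 188), (223, 213, 193), (226, 216, 195), (223, 213, 193), (224, 214, 195), (224, 213, 195)]
```

```bash
python3 - <<'E'
from h import *
w=cam("wrist"); p,M=tool()
Q=[]
for u in((478,70.5),(459.3,180.5)):
    z=.24
    for _ in range(8): q=onplane(w,[u],z)[0]; z=.235+.083*(q[1]+.025)
    Q.append(q); print(q.round(4))
d=Q[0]-Q[1]; print("yaw",np.degrees(np.arctan2(-d[0],d[1])), "x at y=.045", Q[1][0]+d[0]/d[1]*(.045-Q[1][1]), "x at -.025", Q[1][0]+d[0]/d[1]*(-.025-Q[1][1]))
# hub front/side: pivot y from hub dark collar / hub centre
g=w["color"]; im=cv2.resize(g[150:330,240:520],None,fx=2.8,fy=2.8,interpolation=cv2.INTER_CUBIC); cv2.imwrite("pics/w5.png",im[:,:,::-1])
print(p, "held grip/hook check:", proj(w,[p+[0,0,-.0085],p+[0,0,-.0225],p+[0,0,.0335]]).round(1))
E
```

```text
[0.5856 0.1387 0.2486]
[0.5827 0.0719 0.243 ]
yaw -2.4682682034051435 x at y=.045 0.5815893799770758 x at -.025 0.5785719546432521
[0.49042653 0.04517354 0.28828154] held grip/hook check: [[321.2 249.1]
 [321.4 238.5]
 [320.1 294. ]]
```

View pics/w5.png

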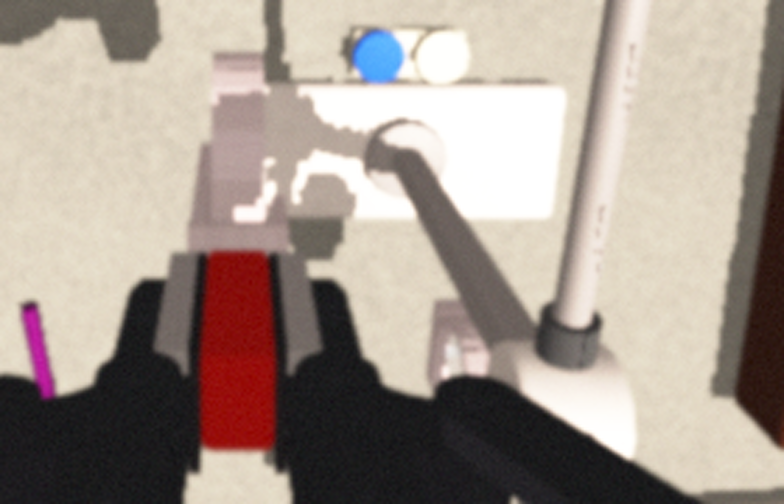

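```bash
python3 -m jog '3 5 0 0; 7 15 -1 0; 7 30 -1 0; 7 45 -2 0; 7 60 -3 0; 7 75 -4 0; 7 85 -4 0; 7 89 -4 0' && python3 -m jog '0 0 0 0; 0 0 0 0; 0 0 0 0; 0 0 0 0; 0 0 0 0; 0 0 0 0; 0 0 0 0; 0 0 0 0' ; python3 - <<'E'
from h import *
print(tool()[0],status.get_obs()["wrist_force"])
w=cam("wrist"); s=cam("scene")
g=w["color"]; im=cv2.resize(g[100:340,220:500],None,fx=2,fy=2,interpolation=cv2.INTER_CUBIC)
k=s["color"][170:250,290:400]; k=cv2.resize(k,None,fx=4.36,fy=4.36,interpolation=cv2.INTER_CUBIC)[:, :]
k=cv2.resize(s["color"][180:260,310:390],(240,240),interpolation=cv2.INTER_CUBIC); k=np.vstack([k,np.zeros((240,240,3),np.uint8)])
cv2.imwrite("pics/w6.png",np.hstack([im,k])[:,:,::-1]); save(s,"s6.png"); save(w,"w6full.png")
E
```

```text
time: 10.9
ee_pos: [0.5802, 0.0448, 0.2807]
tcp_rot: [-80.8, 90.0, -173.6]
wrist_force: [-0.2, 0.6, -1.9]
opening: 0.0116
time: 11.9
ee_pos: [0.5795, 0.0449, 0.2813]
tcp_rot: [38.3, 90.0, -54.4]
wrist_force: [-0.0, -0.7, -1.7]
opening: 0.0116
[0.57953605 0.04494808 0.28127366] [-0.01470995 -0.67466853 -1.67456561]
```

View pics/w6.png

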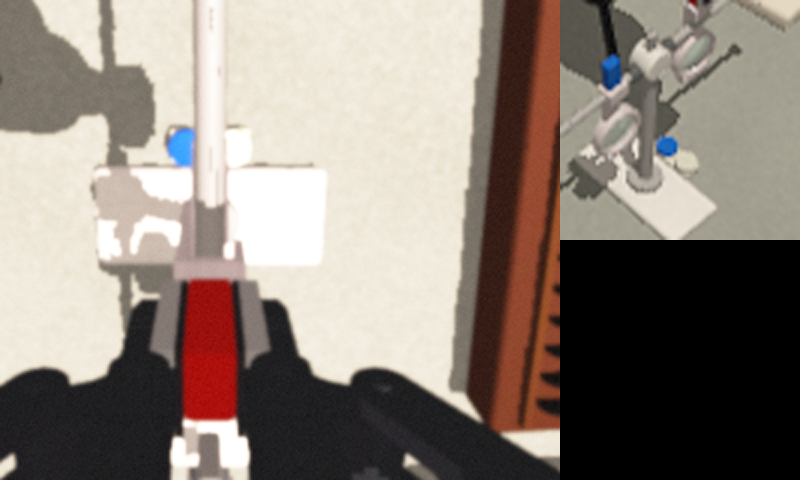

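The picture shows the bar (crop x≈211) centred in the hook under the roof (175–245). The force is quiet, so I'll lower slowly.

```bash
python3 -m jog '3 0 0 0; 7 0 0 0; 11 0 0 0; 15 0 0 0; 18 0 0 0; 21 0 0 0; 23 0 0 0; 24 0 0 0' && python3 -m jog '2 0 0 0; 4 0 0 0; 6 0 0 0; 8 0 0 0; 10 0 0 0; 12 0 0 0; 14 0 0 0; 14 0 0 0' && python3 -m jog '0 0 0 0; 0 0 0 0; 0 0 0 0; 0 0 0 0; 0 0 0 0; 0 0 0 0; 0 0 0 0; 0 0 0 0'; python3 - <<'E'
from h import *
s=cam("scene");t=cam("top")
f=[blob(c,RED,n,3,8)[0] for c,n in((s,(387.,161.6)),(t,(268.4,164.2)),(s,(287,241.2)),(t,(383.6,173.8)))]
a,_=tri(s,f[0],t,f[1]); b,_=tri(s,f[2],t,f[3]); print(f,a,b,"tilt(+y down)",(b-a)[2]/np.linalg.norm(a-b))
E
```

```text
time: 13.0
ee_pos: [0.5795, 0.0449, 0.2572]
tcp_rot: [-79.1, 90.0, -171.8]
wrist_force: [-1.2, -0.7, -2.4]
opening: 0.0117
time: 14.0
ee_pos: [0.5795, 0.0449, 0.2431]
tcp_rot: [-63.3, 90.0, -156.0]
wrist_force: [0.2, 1.0, -0.3]
opening: 0.0117
time: 15.0
ee_pos: [0.5795, 0.0449, 0.2433]
tcp_rot: [88.0, 90.0, -4.7]
wrist_force: [-0.5, 0.8, 0.3]
opening: 0.0113
[array([386.30769231, 169.23076923]), array([269.28571429, 167.        ]), array([286.38461538, 234.15384615]), array([385.        , 171.28571429])] [0.58700918 0.1964761  0.21940776] [ 0.56591957 -0.2459277   0.25729949] tilt(+y down) 0.08524111448905561
```

```bash
python3 -m jog '0 0 0 0; 0 0 0 0; 0 0 0 0; 0 0 0 0; 0 0 0 0; 0 0 0 0; 0 0 0 0; 0 0 0 0' 0.45 30 && python3 -m jog '-5 0 0 0; -20 0 0 0; -40 0 0 0; -60 -5 5 0; -70 -20 30 0; -75 -35 70 0; -75 -55 125 0; -75 -70 185 0' ; cat >> h.py <<'E'
def tilt():
    s=cam("scene");t=cam("top")
    f=[blob(c,RED,n,3,22)[0] for c,n in((s,(387.,165)),(t,(268.8,165)),(s,(287,238)),(t,(384,173)))]
    a,e=tri(s,f[0],t,f[1]); b,e2=tri(s,f[2],t,f[3]); print("knobs",a.round(4),b.round(4),"resid",round(e,4),round(e2,4),"tilt(+y down) %.4f"%((b-a)[2]/np.linalg.norm(a-b)))
    return s,t
E
python3 - <<'E'
from h import *
s,t=tilt(); save(s,"s7.png")
for n,rg,x in(("thick",RED,(352,188)),("hung",BLUE,(327,200))):
  try:
    u,st,_=blob(s,rg,x,10,20); print(n,u,st)
  except Exception as e: print(n,e)
print(tool()[0],rows([0.4953,-0.3772,0.25],-11))
E
```

```text
time: 16.1
ee_pos: [0.5795, 0.045, 0.2433]
tcp_rot: [131.9, 90.0, 39.2]
wrist_force: [-0.2, -0.7, -0.4]
opening: 0.0383
time: 17.1
ee_pos: [0.5001, -0.1377, 0.319]
tcp_rot: [77.1, 89.9, -15.5]
wrist_force: [0.5, -1.0, 0.3]
opening: 0.0388Traceback (most recent call last):
  File "<stdin>", line 2, in <module>
  File "h.py", line 51, in tilt
    f=[blob(c,RED,n,3,22)[0] for c,n in((s,(387.,165)),(t,(268.8,165)),(s,(287,238)),(t,(384,173)))]
       ~~~~^^^^^^^^^^^^^^
  File "h.py", line 37, in blob
    i=min(b,key=lambda i:np.linalg.norm(ce[i]-near)); return ce[i],st[i],l==i
ValueError: min() iterable argument is empty
```

```bash
cat >> h.py <<'E'
PIV=np.array([.577,-.025,.2385]); BY=np.array([.048,.9988,0]); BX=np.array([.9988,-.048,0])
def inbar(c,uv,off=0.):
    "scene pixel -> (along bar, height) on the vertical plane through the bar (offset off along BX)"
    d=ray(c,[uv])[0]; k=((PIV+off*BX-c["o"])@BX)/(d@BX); P=c["o"]+k*d-PIV; return np.array([P@BY,P[2]])
def tilt():
    s=cam("scene")
    f=[blob(s,RED,n,5,22)[0] for n in((387.,165),(287,238))]
    a,b=[inbar(s,u) for u in f]; d=b-a; print("knobs",a.round(4),b.round(4),"tilt(+y down) %.4f"%np.arctan2(d[1],-d[0]),"mid",((a+b)/2).round(4))
    for n,rg,x in(("thick",RED,(352,188)),("hung",BLUE,(327,203)),("thin",BLUE,(305,218))):
        try: u,st,_=blob(s,rg,x,10,14); print(n,u.round(1),st,inbar(s,u).round(4))
        except ValueError: print(n,"none")
    return s
E
python3 - <<'E'
from h import *
s=tilt(); save(s,"s7.png"); 
print(tool()[0],rows([0.4953,-0.3772,0.25],-11))
E
```

```text
knobs [ 0.2205 -0.022 ] [-0.22    0.0254] tilt(+y down) 0.1072 mid [0.0003 0.0017]
thick [355.6 183.6] [353 179   6  11  51] [0.0688 0.0223]
hung [328.3 200.1] [326 195   6  12  58] [-0.0521  0.0375]
thin none
[ 0.4999757  -0.13896666  0.31893276] (array([ 69. ,   7.6, 238.1]), np.float64(8.0))
```

```bash
python3 -m jog '0 0 45 4; 15 2 95 8; 30 4 150 8; 45 7 200 8; 60 8 230 8; 68 8 238 8; 69 8 238 8; 69 8 238 8' 0.5 && python3 -c "
from h import *
print(rows([0.4953,-0.3772,0.1305],-11))"
```

```text
time: 18.25
ee_pos: [0.4982, -0.3734, 0.2502]
tcp_rot: [76.7, 89.9, -23.9]
wrist_force: [-0.2, -0.1, 0.6]
opening: 0.0428
(array([119.7,  -2.2,   4.2]), np.float64(0.4))
```

```bash
python3 -m jog '25 -1 2 0; 55 -2 4 0; 80 -2 4 0; 100 -2 4 0; 113 -2 4 0; 119 -2 4 0; 120 -2 4 0; 120 -2 4 0' && python3 -m jog '0 0 0 0; 0 0 0 0; 0 0 0 0; 0 0 0 0; 0 0 0 0; 0 0 0 0; 0 0 0 0; 0 0 0 0' 0 30 && python3 -m jog '-5 0 0 0; -20 0 0 0; -50 0 0 0; -80 0 0 0; -110 0 0 0; -138 0 0 0; -150 0 0 0; -150 0 0 0' ; python3 - <<'E'
from h import *
s=tilt(); t=cam("top"); w=cam("wrist"); save(w,"w8.png"); save(t,"t8.png"); print(status.get_obs()["wrist_force"],rows([0.48,-0.155,0.285],-2.7))
E
```

```text
time: 19.25
ee_pos: [0.4952, -0.3784, 0.1301]
tcp_rot: [65.3, 89.9, -35.4]
wrist_force: [-0.5, -0.2, 1.1]
opening: 0.0426
time: 20.25
ee_pos: [0.495, -0.3784, 0.1297]
tcp_rot: [55.2, 90.0, -45.5]
wrist_force: [-1.4, -0.6, 4.9]
opening: 0.0117
time: 21.25
ee_pos: [0.4952, -0.3784, 0.2799]
tcp_rot: [63.1, 89.9, -37.6]
wrist_force: [0.6, 0.0, -1.0]
opening: 0.0116
knobs [ 0.2205 -0.022 ] [-0.2197  0.0239] tilt(+y down) 0.1038 mid [0.0004 0.001 ]
thick [355.5 183.6] [353 179   6  11  52] [0.0686 0.0225]
hung [328.3 200.1] [326 195   6  12  58] [-0.0521  0.0375]
thin none
[ 0.71389792  0.43795184 -1.67598255] (array([  -6.8,  -56. , -216.5]), np.float64(-8.0))
```

```bash
python3 -m jog '-4 -5 -20 -2; -8 -15 -55 -4; -10 -25 -95 -6; -10 -36 -140 -8; -10 -46 -180 -8; -10 -54 -205 -8; -10 -56 -214 -8; -10 -56 -214 -8' && python3 -m jog '0 0 0 0; 0 0 0 0; 0 0 0 0; 0 0 0 0; 0 0 0 0; 0 0 0 0; 0 0 0 0; 0 0 0 0'; python3 - <<'E'
from h import *
p,M=tool(); w=cam("wrist"); save(w,"w9.png"); print(p,status.get_obs()["wrist_force"],rows([.570,-.157,p[2]],-2.7))
u,st,_=blob(w,BLUE,(325,270),100,40); print("grip",u,st)
for d in(-.06,-.08,-.10):
    P=PIV+d*BY+[0,0,-.0035-.104*d]; v=proj(w,[P])[0]; r=int(round(v[1])); print(v.round(1)); 
    if 0<=r<400: print([int(x) for x in w["color"][r,int(v[0])-22:int(v[0])+26].mean(1)])
E
```

```text
time: 22.4
ee_pos: [0.4795, -0.1571, 0.2893]
tcp_rot: [44.0, 90.0, -48.7]
wrist_force: [0.6, -0.2, -1.2]
opening: 0.0115
time: 23.4
ee_pos: [0.4797, -0.1575, 0.2893]
tcp_rot: [67.5, 90.0, -25.2]
wrist_force: [0.4, 0.9, -1.5]
opening: 0.0115
[ 0.47966539 -0.15753627  0.28930143] [ 0.18458861 -0.08184023 -0.46181485] (array([-0. , 90.2, -4.8]), np.float64(0.0))
grip [324.48231884 272.80985507] [ 311  237   28   70 1725]
[467. 108.]
[94, 96, 94, 94, 95, 96, 92, 94, 95, 95, 97, 95, 96, 122, 182, 229, 242, 247, 247, 247, 245, 241, 230, 185, 111, 66, 48, 47, 42, 46, 42, 49, 49, 42, 50, 48, 49, 53, 52, 54, 58, 56, 67, 71, 80, 85, 95, 96]
[464.1 140.7]
[170, 168, 166, 167, 166, 168, 165, 164, 160, 161, 165, 168, 171, 170, 167, 149, 109, 79, 83, 92, 110, 123, 138, 149, 165, 181, 195, 205, 202, 196, 187, 181, 176, 168, 168, 165, 165, 165, 160, 159, 159, 159, 164, 161, 161, 162, 163, 159]
[461.3 172.1]
[164, 167, 168, 168, 170, 171, 169, 168, 171, 171, 170, 169, 164, 167, 170, 156, 121, 86, 82, 88, 104, 122, 133, 148, 161, 175, 197, 208, 210, 203, 190, 183, 175, 163, 164, 166, 168, 165, 168, 170, 171, 170, 168, 167, 164, 159, 161, 165]
```

```bash
python3 -m jog '0 5 0 0; 0 15 -1 0; 0 30 -2 0; 0 46 -3 0; 0 62 -4 0; 0 77 -5 0; 0 87 -5 0; 0 90 -5 0' && python3 -m jog '0 0 0 0; 0 0 0 0; 0 0 0 0; 0 0 0 0; 0 0 0 0; 0 0 0 0; 0 0 0 0; 0 0 0 0'; python3 - <<'E'
from h import *
p,M=tool(); w=cam("wrist"); print(p,status.get_obs()["wrist_force"])
s=tilt()
im=cv2.resize(w["color"][100:340,220:440],None,fx=2,fy=2,interpolation=cv2.INTER_CUBIC)
k=cv2.resize(s["color"][165:265,270:345],(360,480),interpolation=cv2.INTER_CUBIC)
cv2.imwrite("pics/w10.png",np.hstack([im,k])[:,:,::-1])
E
```

```text
time: 24.45
ee_pos: [0.5705, -0.1567, 0.2887]
tcp_rot: [-102.8, 90.0, 164.5]
wrist_force: [-0.7, 0.3, -0.5]
opening: 0.0119
time: 25.45
ee_pos: [0.5698, -0.1568, 0.2893]
tcp_rot: [-112.9, 90.0, 154.4]
wrist_force: [-0.1, -0.9, -0.9]
opening: 0.0111
[ 0.56979685 -0.15677425  0.28925287] [-0.69414708 -0.90337667 -0.9617892 ]
knobs [ 0.2205 -0.022 ] [-0.221   0.0253] tilt(+y down) 0.1066 mid [-0.0003  0.0016]
thick [355.5 183.6] [353 179   6  11  52] [0.0686 0.0225]
hung [328.2 200.1] [326 195   6  12  57] [-0.0523  0.0378]
thin [305.8 206.5] [305 203   2   9  12] [-0.1425  0.0815]
```

View pics/w10.png

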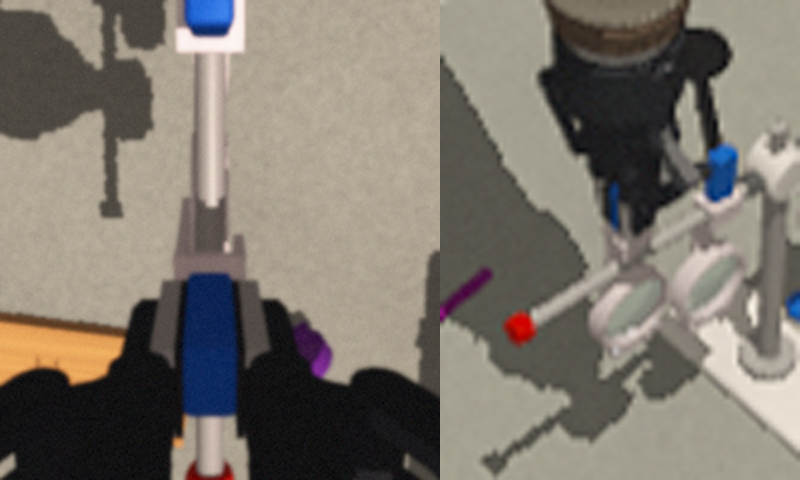

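The bar (crop x≈210) is centred in the hook, and the two hoops show a clear gap. Lower slowly.

```bash
python3 -m jog '3 0 0 0; 7 0 0 0; 11 0 0 0; 15 0 0 0; 19 0 0 0; 22 0 0 0; 24 0 0 0; 26 0 0 0' && python3 -m jog '2 0 0 0; 4 0 0 0; 6 0 0 0; 9 0 0 0; 12 0 0 0; 14 0 0 0; 16 0 0 0; 18 0 0 0' && python3 -m jog '1 0 0 0; 2 0 0 0; 2 0 0 0; 2 0 0 0; 2 0 0 0; 2 0 0 0; 2 0 0 0; 2 0 0 0'; python3 -c "
from h import *
import numpy as np
tilt(); print(tool()[0])
for i in range(6): cam('top'); print(status.get_obs()['wrist_force'][2])"
```

```text
time: 26.55
ee_pos: [0.5698, -0.1568, 0.2632]
tcp_rot: [70.6, 90.0, -22.1]
wrist_force: [0.1, -0.4, -0.8]
opening: 0.0118
time: 27.55
ee_pos: [0.5698, -0.1569, 0.2452]
tcp_rot: [31.9, 90.0, -60.8]
wrist_force: [-0.0, -1.3, 0.5]
opening: 0.0116
time: 28.55
ee_pos: [0.5698, -0.1568, 0.2433]
tcp_rot: [76.1, 90.0, -16.7]
wrist_force: [-0.4, -0.4, -0.6]
opening: 0.0117
knobs [0.2228 0.0092] [-0.2223 -0.0066] tilt(+y down) -0.0356 mid [0.0002 0.0013]
thick [355.  181.9] [353 177   5  11  48] [0.0653 0.0332]
hung [327.  202.6] [325 197   5  12  51] [-0.0572  0.03  ]
thin [306.3 217.2] [306 213   2   9  12] [-0.142   0.0312]
[ 0.56978994 -0.15678562  0.24329852]
0.1511786841690689
-0.5772181364651817
1.053788518325757
-0.08605937432937091
-0.5027757803421807
0.024237122248370102
```

```bash
python3 -m jog '1 0 0 0; 2 0 0 0; 3 0 0 0; 4 0 0 0; 4 0 0 0; 4 0 0 0; 4 0 0 0; 4 0 0 0' && python3 -m jog '0 0 0 0; 0 0 0 0; 0 0 0 0; 0 0 0 0; 0 0 0 0; 0 0 0 0; 0 0 0 0; 0 0 0 0' 0.4 && python3 -m jog '-5 0 0 0; -15 0 0 0; -35 0 0 0; -55 0 0 0; -75 0 0 0; -90 0 0 0; -90 0 0 0; -90 0 0 0'; python3 -c "
from h import *
s=tilt(); save(s,'s11.png'); print(tool()[0])"
```

```text
time: 29.9
ee_pos: [0.5698, -0.1568, 0.2393]
tcp_rot: [95.3, 90.0, 2.6]
wrist_force: [-0.2, -0.2, 0.3]
opening: 0.0116
time: 30.9
ee_pos: [0.5698, -0.1568, 0.2393]
tcp_rot: [-25.3, 90.0, -118.0]
wrist_force: [-0.5, 0.7, -0.4]
opening: 0.0338
time: 31.9
ee_pos: [0.5698, -0.1568, 0.3289]
tcp_rot: [-103.5, 90.0, 163.8]
wrist_force: [-0.2, 0.0, -1.0]
opening: 0.0346
knobs [0.2217 0.0101] [-0.2218 -0.0073] tilt(+y down) -0.0392 mid [-0.0001  0.0014]
thick [355.  181.8] [353 177   5  11  47] [0.0655 0.0336]
hung [327.  202.7] [325 197   5  12  50] [-0.0573  0.0297]
thin [308.6 217. ] [306 212   6  11  51] [-0.1331  0.0243]
[ 0.56972465 -0.15677869  0.32864603]
```

```bash
python3 -c "
from h import *
print(rows([.5794,.044,.325],-2.7))"; python3 -m jog '0 0 -15 0; 0 0 -45 0; 0 0 -85 0; 2 0 -125 0; 4 0 -160 0; 4 0 -185 0; 4 0 -198 0; 4 0 -201 0'; python3 -c "
from h import *
print(tool()[0],rows([.5794,.044,.2515],-2.7)); w=cam('wrist'); save(w,'w12.png')
u,st,m=blob(w,RED,(325,270),100,60); print(u,st)"
```

```text
(array([ 3.70e+00,  2.00e-01, -2.01e+02]), np.float64(-0.0))
time: 32.95
ee_pos: [0.5791, 0.0448, 0.3251]
tcp_rot: [-74.2, 90.0, -166.8]
wrist_force: [-0.7, -0.5, 0.7]
opening: 0.0343
[0.57908673 0.04476339 0.32514509] (array([73.6,  0.4,  0.7]), np.float64(0.1))
[324.67197452 220.61146497] [317 200  16  42 628]
```

```bash
python3 -m jog '12 0 0 0; 27 0 0 0; 42 0 0 0; 55 0 0 0; 65 0 0 0; 71 0 0 0; 74 0 0 0; 74 0 0 0' && python3 -m jog '0 0 0 0; 0 0 0 0; 0 0 0 0; 0 0 0 0; 0 0 0 0; 0 0 0 0; 0 0 0 0; 0 0 0 0' 0 20; python3 -c "
from h import *
print(tool()[0],status.get_obs()['wrist_force']); tilt()"
```

```text
time: 34.0
ee_pos: [0.5793, 0.044, 0.2514]
tcp_rot: [92.5, 90.0, -0.2]
wrist_force: [-0.0, -0.1, 0.2]
opening: 0.034
time: 35.0
ee_pos: [0.5793, 0.044, 0.2513]
tcp_rot: [106.9, 90.0, 14.2]
wrist_force: [0.7, 0.5, 0.7]
opening: 0.0116
[0.57929548 0.04398991 0.25132632] [0.73851313 0.46889685 0.70431677]
knobs [0.2228 0.0092] [-0.2217 -0.0073] tilt(+y down) -0.0372 mid [0.0006 0.001 ]
thick [353.1 182.5] [352 178   3  10  26] [0.0562 0.037 ]
hung [327.  202.4] [324 197   7  12  58] [-0.0573  0.0311]
thin [308.6 216.6] [306 212   6  11  52] [-0.133   0.0263]
```

```bash
python3 -m jog '0.4 0 -2 0; 0.8 0 -4 0; 1.2 0 -6 0; 1.6 0 -8 0; 2 0 -10 0; 2.4 0 -12 0; 2.8 0 -14 0; 3 0 -14.5 0' && python3 -m jog '0 0 0 0; 0 0 0 0; 0 0 0 0; 0 0 0 0; 0 0 0 0; 0 0 0 0; 0 0 0 0; 0 0 0 0' 0.4 && python3 -m jog '-5 0 0 0; -15 0 0 0; -35 0 0 0; -55 0 0 0; -75 0 0 0; -90 0 0 0; -90 0 0 0; -90 0 0 0'; python3 -c "
from h import *
s=tilt(); save(s,'s13.png'); print(tool()[0])"
```

```text
time: 36.05
ee_pos: [0.58, 0.0586, 0.2483]
tcp_rot: [31.7, 90.0, -61.0]
wrist_force: [0.5, -1.4, 0.5]
opening: 0.0114
time: 37.05
ee_pos: [0.5799, 0.0584, 0.2483]
tcp_rot: [30.1, 90.0, -62.6]
wrist_force: [0.6, -0.1, 0.1]
opening: 0.0342
time: 38.05
ee_pos: [0.58, 0.0585, 0.3379]
tcp_rot: [-80.0, 90.0, -172.7]
wrist_force: [-1.2, -0.8, -0.5]
opening: 0.0336
knobs [0.223 0.002] [-0.2221 -0.0007] tilt(+y down) -0.0059 mid [0.0004 0.0006]
thick [358.2 180.1] [356 175   6  11  51] [0.0802 0.0308]
hung [327.5 201.9] [325 196   6  12  59] [-0.0554  0.0318]
thin [308.8 215.7] [306 211   6  11  49] [-0.1321  0.0296]
[0.57988588 0.05846061 0.33765129]
```

```bash
python3 -m jog '-15 0 0 0; -30 -10 0 0; -30 -35 -20 0; -30 -75 -60 0; -30 -115 -110 0; -30 -150 -160 0; -30 -180 -200 0; -30 -190 -210 0'; python3 - <<'E'
from h import *
for i in range(2): s=tilt()
t=cam("top"); hub=cv2.cvtColor(t["color"],cv2.COLOR_RGB2HSV)
try:
    f=[blob(c,RED,n,3,10)[0] for c,n in((s,(387.,165)),(t,(268.8,165)),(s,(287,238)),(t,(384,173)))]
    a,e=tri(s,f[0],t,f[1]); b,e2=tri(s,f[2],t,f[3]); print(a.round(4),b.round(4),"tri tilt %.4f"%((b-a)[2]/np.linalg.norm(a-b)))
except ValueError: print("top occluded")
im=np.vstack([cv2.resize(s["color"][140:260,270:410],(700,600),interpolation=cv2.INTER_CUBIC)]); cv2.imwrite("pics/s14.png",im[:,:,::-1])
# bar line by edges between lenses and knobs
for seg in(((293,236.5),(303,229)),((370,174.5),(383,164.5))): print(barpts(s,*seg,hw=4,n=5).round(1).tolist())
E
```

```text
time: 39.1
ee_pos: [0.398, 0.2788, 0.3688]
tcp_rot: [153.5, 90.0, 61.0]
wrist_force: [-0.3, -0.2, 0.1]
opening: 0.0343
knobs [0.223 0.002] [-0.2221 -0.0007] tilt(+y down) -0.0059 mid [0.0004 0.0006]
thick [358.2 179.7] [356 174   6  12  54] [0.0802 0.0325]
hung [327.5 202.1] [325 196   6  12  56] [-0.0553  0.0307]
thin [308.8 215.7] [306 211   6  11  49] [-0.1321  0.0296]
knobs [0.223 0.002] [-0.2221 -0.0007] tilt(+y down) -0.0059 mid [0.0004 0.0006]
thick [358.2 179.7] [356 174   6  12  54] [0.0802 0.0325]
hung [327.5 202.1] [325 196   6  12  56] [-0.0553  0.0307]
thin [308.8 215.7] [306 211   6  11  49] [-0.1321  0.0296]
[0.5874 0.1966 0.2408] [ 0.5648 -0.2468  0.236 ] tri tilt -0.0108
[[291.4, 234.4, 1.8], [293.8, 232.3, 2.2], [296.4, 230.6, 2.0], [301.2, 231.9, 5.5], [303.5, 229.7, 4.8]]
[[371.4, 176.4, 3.2], [372.0, 170.3, 2.8], [376.3, 169.2, 6.2], [379.5, 166.7, 2.2], [382.8, 164.3, 7.5]]
```

View pics/s14.png

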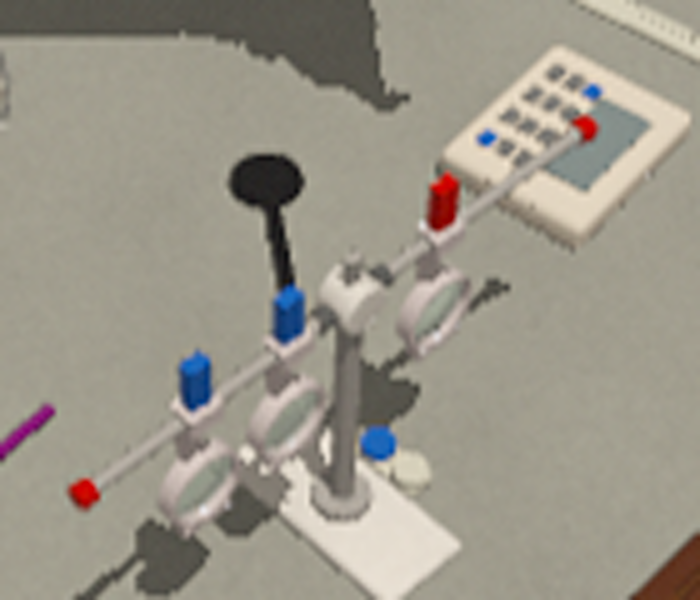

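All three lenses hang cleanly: thick grip at crop (443,203), hung at (289,315), thin at (196,380). The scene view gives a tilt of −0.006 and the two-view measurement −0.011. That is inside the limit but biased one way, so I'll nudge the thick lens 3 mm farther out.

```bash
python3 -m jog '0 10 10 0; 0 40 50 0; 0 75 100 0; 0 115 150 0; 0 155 190 0; 10 180 210 0; 20 190 210 0; 30 190 210 0' 0.4; python3 -c "
from h import *
print(tool()[0],rows([.580,.0582,.2490],-2.7))
w=cam('wrist');u,st,m=blob(w,RED,(325,240),100,60); print(u,st)"
```

```text
time: 40.25
ee_pos: [0.5803, 0.0574, 0.337]
tcp_rot: [-85.0, 89.9, -177.8]
wrist_force: [0.6, 0.5, 0.3]
opening: 0.0344
[0.58034964 0.05744516 0.33704775] (array([88. , -0.3, -0.7]), np.float64(-0.1))
[323.46975806 209.66935484] [316 192  15  37 496]
```

```bash
python3 -m jog '12 0 0 0; 30 0 0 0; 48 0 0 0; 64 0 0 0; 77 0 0 0; 84 0 0 0; 88 0 0 0; 88 0 0 0' && python3 -m jog '0 0 0 0; 0 0 0 0; 0 0 0 0; 0 0 0 0; 0 0 0 0; 0 0 0 0; 0 0 0 0; 0 0 0 0' 0 20 && python3 -m jog '0.1 0 -1 0; 0.3 0 -2 0; 0.5 0 -3 0; 0.5 0 -3.2 0; 0.5 0 -3.2 0; 0.5 0 -3.2 0; 0.5 0 -3.2 0; 0.5 0 -3.2 0' && python3 -m jog '0 0 0 0; 0 0 0 0; 0 0 0 0; 0 0 0 0; 0 0 0 0; 0 0 0 0; 0 0 0 0; 0 0 0 0' 0.4 && python3 -m jog '-5 0 0 0; -20 0 0 0; -50 0 0 0; -80 0 0 0; -100 0 0 0; -110 -30 -20 0; -115 -70 -60 0; -120 -110 -110 0' && python3 -m jog '0 -30 -30 0; 0 -60 -70 0; 0 -80 -100 0; 0 -80 -100 0; 0 -80 -100 0; 0 -80 -100 0; 0 -80 -100 0; 0 -80 -100 0'; python3 - <<'E'
from h import *
s=tilt(); t=cam("top")
f=[blob(c,RED,n,3,10)[0] for c,n in((s,(387.,165)),(t,(268.8,165)),(s,(287,238)),(t,(384,173)))]
a,e=tri(s,f[0],t,f[1]); b,e2=tri(s,f[2],t,f[3]); print(a.round(4),b.round(4),"tri tilt %.4f"%((b-a)[2]/np.linalg.norm(a-b)))
cv2.imwrite("pics/s15.png",cv2.resize(s["color"][140:260,270:410],(700,600),interpolation=cv2.INTER_CUBIC)[:,:,::-1])
E
```

```text
time: 41.3
ee_pos: [0.5799, 0.0585, 0.2504]
tcp_rot: [90.0, 90.0, -2.7]
wrist_force: [0.7, -0.2, 0.9]
opening: 0.0341
time: 42.3
ee_pos: [0.58, 0.0585, 0.2503]
tcp_rot: [111.4, 90.0, 18.7]
wrist_force: [1.0, 0.6, 0.7]
opening: 0.0116
time: 43.3
ee_pos: [0.58, 0.0617, 0.2498]
tcp_rot: [-131.4, 90.0, 135.9]
wrist_force: [-0.5, -0.4, -0.4]
opening: 0.0118
time: 44.3
ee_pos: [0.5801, 0.0617, 0.2498]
tcp_rot: [-60.9, 90.0, -153.6]
wrist_force: [0.4, -0.6, 0.1]
opening: 0.034
time: 45.3
ee_pos: [0.4754, 0.1758, 0.3703]
tcp_rot: [115.2, 90.0, 22.4]
wrist_force: [0.3, 1.1, 0.4]
opening: 0.0343
time: 46.3
ee_pos: [0.4015, 0.2786, 0.3696]
tcp_rot: [-65.3, 90.0, -158.0]
wrist_force: [0.3, -0.2, -0.5]
opening: 0.0341
knobs [ 0.2231 -0.0005] [-0.2211  0.0009] tilt(+y down) 0.0031 mid [0.001  0.0002]
thick [359.  179.3] [357 174   6  12  50] [0.084  0.0315]
hung [327.5 201.9] [325 196   6  12  57] [-0.0554  0.0318]
thin [308.8 215.5] [306 211   6  11  50] [-0.132   0.0306]
[0.5865 0.1974 0.237 ] [ 0.5654 -0.2465  0.2387] tri tilt 0.0039
```

View pics/s15.png

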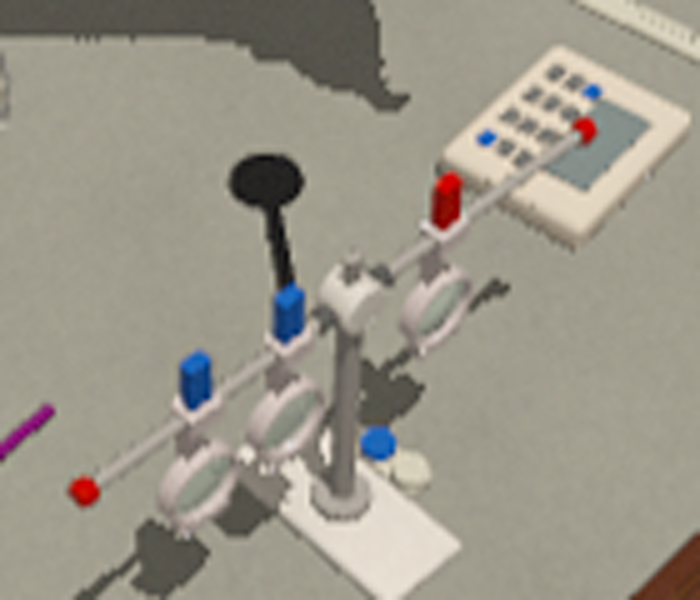

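All three lenses still hang by their hooks, at crop (447,203), (289,315) and (196,380). Both tilt readings are within 0.004 rad, and the arm is clear, so I'm handing in.

```bash
python3 -c "
from workcell import bot
print(bot.job_done())"
```

```text
the job is handed in; nothing more can be done
None
```

The job is handed in: all three lenses hang by their hooks and the bar reads level, though the hand-in gave no verdict.

- **Loading:** I hung the thick lens on the raised +y arm about 70 mm from the post and let it go. The thin lens from the tray then went on the −y arm at about 132 mm, outside the hung lens at about 56 mm.
- **Levelling:** I slid the thick lens outward twice along the bar without lifting it, by 14.5 mm and then 3.2 mm. It ended at about 84–88 mm.
- **Last checks:** The bar tilt was +0.003 rad from the scene view and +0.004 rad from two views, against a limit of 0.0175. The gripper was open and clear, at about 46 s of the 72 s allowed.
- **Disagreements:** Before the final slide the two tilt readings differed (−0.006 and −0.011 rad), which is why I made it. The wrist camera was off by about 2.5 mm sideways, so I placed the hooks relative to the held grip.
- **Not measured:** The bystanders' positions were not measured again after the moves. I saw no sign of contact in the pictures I viewed, and the wrist force stayed low.

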